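# Load the dishwasher dosing cassette and slide its flush cover shut

### The arm

A 7-joint arm with a two-finger parallel gripper is mounted at the origin on the work surface. World frame = base frame: x ahead of the robot, y to its left, z up, the work surface at z = 0. Lengths are in mm, angles in degrees, forces in N, time in s.
With the tool pointing down it reaches from about 425 to 925 mm from the base axis. Payload 6.8 kg.
Tool frame: the origin (TCP) lies between the finger pads; the fingertips stand 11 mm ahead of it and the grasp point (between the pads) lies 8 mm behind it; z points along the fingers, y is the direction in which the jaws open and shut (so a half turn about z gives the same grasp; the last joint's range is limited). The gripper opens to 85 mm and grips with 20 to 120 N. Pads are 22 mm wide; open, the fingers measure 114 mm over their backs; the gripper's body (76 mm by 85 mm) begins 54 mm behind the grasp point. The pads swing forward as they close: fully open they stand 13 mm farther back than shut.
Start: joints at [66.171, 27.33, 1.283, 89.118, -0.659, 63.558, -4.761], TCP at [204.509, -643.291, 242.308] pointing down, gripper open.
Joint ranges: [-169.35, 169.35], [-19.33, 120.38], [-80.79, 83.38], [13.8, 139.57], [-78.32, 258.32], [9.67, 109.79], [-169.56, 169.56]. Speed limits (degrees/s): [136.94, 136.94, 180, 180, 180, 180, 180].

### API

Orientations are given as a 3x3 rotation matrix whose columns are the frame's x, y, z axes.
In Python, from workcell import r, vision, ticket, spot_in, silhouettes, mark_of gives the robot as it stands. The module is installed in compiled form; this text tells all that it offers.
- The arm moves only by the tool move_arm, never from a script. Its argument "plan" is a list of rows, each a list of 4 numbers: the shift along the tool's x, y, z in mm, then the turn about the tool's z in rad. A call has 1 to 8 rows; each row is the pose to reach, as a shift and turn from the pose commanded when the call began, along the tool's axes at that moment; what a row does not reach only later rows make up. A row lasts 1/12 s, in which the tool goes at most 41.7 mm and 7.16 degrees, less where a joint would pass 70% of its speed; a pose out of reach is approached as far as the arm can. A call with a gripper value outside its range is refused whole. "claw" is the finger opening in mm, from 0 to 85.4, set as the call begins (left out, the last holds). The fingers move at their own pace and stop on an object; "force" is the grip in N (left out, the last holds). Time passes only in rows, so rows that repeat a pose let the fingers close. It gives the time, the measured TCP pose, the force and the opening at its end, in the units of the state.
- r.read_state(): the state, without advancing time (a new reading comes with each control period).
- vision.camera(name): name is "scene" or "top" or "wrist"; returns a dict with "pixels" (480x640x3 uint8, red, green, blue), "camera_matrix" (3x3 intrinsics, pixels), "dist" ([k1, k2, p1, p2, k3] as OpenCV has them; the pictures are not rectified), "eye" and "attitude" of the camera in the world. Camera axes: x right, y up, looking along -z (the intrinsics and any distortion apply to the point x, -y, -z); pixel columns grow to the right and rows downward; lengths in mm; the calibration is good to about 2 mm. A picture is of the moment at which its call begins. There is no depth.
- ticket.sign_off(): hands the job in, once; it reports no verdict.
Trained networks look in a picture, given as the dict that the camera call returned (one of the last four; its "shot" number tells which), for a name from the list of things; names that differ only in an ending like _2 or _b are one class to them, and where a whole thing is asked for, a point or a joint stands for the part that bears it (a point fixed in the world has none). Each returns a list of dicts, best first, with "score" (0 to 1); they miss things now and then, are a little off and sometimes report something else, mostly with a low value. They report only what shows in the picture. A call takes as long as a camera call. They do not tell look-alikes from the thing itself.
- spot_in(picture, label): "centre" ([column, row] in pixels, amid what is visible of it).
- silhouettes(picture, label): "pixels" (480x640 bool, what is visible of it) and "centre" ([column, row] in pixels, amid what is visible of it).
- mark_of(picture, label): "centre" ([column, row] in pixels: a listed point, or the origin of a listed thing).
The state is a dict: "t": time; "qpos": joint angles; "qvel": joint speeds; "joint_torque": joint torques, N m; "tcp_pos": TCP position; "tool_rot": TCP orientation; "contact_force": force on the tool from outside, world axes, zero at the start; "ft_torque": the same for the moment, N m; "finger_gap": finger opening in mm.
Only numpy, scipy, OpenCV 4.12 (cv2) and the standard library are available. Lean on these libraries where they do the work, as an engineer would, in place of code of your own. Each camera call takes 0.05 s, during which the arm holds its last target. There are 200 camera calls.

### The job

Load the dosing cassette for the dishwasher: press a finger lightly on its flush, handleless cover and drag it fully open, lay the detergent tablet from the worktop in the uncovered well, then press and drag the cover fully shut over it. The cover is thin, so never load the cassette with more than 20 N, and leave the other things on the worktop where they are.

Things in the scene. Friction and masses are not known exactly. Their poses are not given: they have to be found in the camera images.
- cassette: White plastic dosing cassette fixed to the worktop, 200 mm long (its own x) by 108 mm (y) by 44 mm high; origin at the centre of its underside, z up. A flat smooth grey cover slides along x in the window in its top. Side rails, end wall and the hood at x below -30 mm all end at 44 mm height. More than 20 N on the cassette or its cover cracks it.
- window (a point): Centre of the window in the cassette's top, level with the frame's top (44 mm above the worktop), at x = 29 mm, y = 0 of the cassette, axes as the cassette's. The window reaches from cassette x = -30 to +88 mm and y = -40 to +40 mm. Shut, the cover fills it; fully open, the cover's front edge is at x = 32 mm and its tail is under the hood.
- land (a point): Fixed point of the frame (it does not move with the cover) at x = 0, y = 0 of the cassette, 44 mm above the worktop. Below it there is always cover to press on. The cover's top rests 0.5 to 6.5 mm below this point; how much differs from cassette to cassette and is not measured. On its springy seal it sinks about 1 mm per 9 N, at most 4 mm below its rest. The hood's edge stands 30 mm to its -x.
- cover (a joint): How far the cover is open, m: 0 = fully shut (stop), 0.056 = fully open (stop); it opens towards the cassette's -x, starts 4 to 10 mm open and stays where it is left. It has no grip or free rear edge. Dragging it takes about 5 N plus 15 N per m/s: a fingertip pressing with 11 to 16 N drags it, one pressing much less slips.
- well (a point): Centre of the floor of the well under the cover, blue inside, 10 mm above the worktop at x = 61 mm, y = 0 of the cassette, axes as the cassette's. The well is 54 mm long (cassette x = 34 to 88 mm) and 80 mm wide; its floor lies 34 mm below the cassette's top.
- tablet: Hard detergent tablet, white below, blue above with a red dot, 38 mm (its x) by 26 mm (y) by 18 mm high, about 25 g, flat and loose on the worktop; origin at the centre of its underside. It fits the well lying flat with its long side along the cassette's x, with room for a gripper holding it across its 26 mm.
- filter_tray: Bystander: clear plastic open tray, 200 x 170 x 32 mm, origin under its centre.
- cylinder_filter: Bystander: stainless steel cylinder filter, 70 mm diameter, 107 mm high, standing in the tray; origin under its centre.
- mug: Bystander: brown stoneware mug, 82 mm diameter, 95 mm high, handle at its +y; origin under its centre.
- brush: Bystander: wooden-handled brush lying on the worktop, origin under it.
Not all that is in view belongs to the job. Leave any green or pink look-alike of the cassette alone.

How it is judged (in metres and radians):
On the way, in this order (a step that is already met when the one before it is completed fails the run):
1. the cover is slid open (at least 48 of 56 mm) (value of joint cover above 0.048 m), for 0.2 s.
2. the tablet lies released in the well (x of tablet in the frame of cassette between 0.034 and 0.088 m and y of tablet in the frame of cassette between -0.04 and 0.04 m and z of tablet in the frame of cassette below 0.03 m and contact force between the fingers and tablet below 0.1 N and linear speed of tablet below 0.03 m/s), for 0.2 s.
At the end, for the whole second after the job is handed in: The tablet lies at rest in the well (its origin within the well's 54 x 80 mm and less than 30 mm above the cassette's underside) and the cover is fully shut over it (less than 3 mm open) (value of joint cover below 0.003 m and x of tablet in the frame of cassette between 0.034 and 0.088 m and y of tablet in the frame of cassette between -0.04 and 0.04 m and z of tablet in the frame of cassette below 0.03 m and linear speed of tablet below 0.02 m/s); the robot touches nothing.
It fails at once if the cassette (cover included) is loaded with more than 20 N (contact force between cassette and anything else above 20 N).
It fails at once if a bystander is moved more than 20 mm (distance of any of filter_tray, cylinder_filter, mug, brush from where it was at the start of the episode above 0.02 m).
It also fails if it takes over 67 s, if anything falls off the work surface, if the arm or the gripper's body presses on something with over 40 N, if the wrist force passes 120 N, or if a joint passes its speed limit or range.

## Working session

There is one attempt and no reset: what is moved stays moved. The work goes in short steps, Python scripts to look and compute and a tool call to move; the robot and the scene stay as the last step left them, time stands still between calls to the robot, and variables do not carry over. Pictures are saved under pics/ and viewed, about 8 in all and at most 12, crops included, and the job is handed in when it is done.

Besides the shell and the picture viewer there is one more tool, called as a command line: name --pt "numbers of a row" for each row, then --argument value for the rest. move_arm: Moves the arm, as the interface text tells. Its arguments: {"type":"object","properties":{"plan":{"type":"array"},"claw":{"type":"number"},"force":{"type":"number"}},"required":["plan"]}

```bash
mkdir -p pics; cat > h.py <<'E'
import numpy as np, cv2
from workcell import r, vision, ticket, spot_in, silhouettes, mark_of
def save(p,n): cv2.imwrite('pics/'+n+'.png', p['pixels'][:,:,::-1])
def ray(p,uv):
    n=cv2.undistortPoints(np.array([[uv]],float),np.array(p['camera_matrix']),np.array(p['dist'],float))[0,0]
    d=np.array(p['attitude'])@np.array([n[0],-n[1],-1]); return np.array(p['eye'],float),d
def at(p,uv,z):
    e,d=ray(p,uv); return e+d*(z-e[2])/d[2]
def proj(p,X):
    R=np.array(p['attitude']); c=(np.array(X,float)-p['eye'])@R; c=c*[1,-1,-1]
    return cv2.projectPoints(c.reshape(-1,1,3),np.zeros(3),np.zeros(3),np.array(p['camera_matrix']),np.array(p['dist'],float))[0][:,0]
def tool(dxyz):
    s=r.read_state(); return np.array(s['tool_rot']).T@np.array(dxyz,float)
E
cat > a.py <<'E'
from h import *
np.set_printoptions(precision=1,suppress=True)
H=dict(cassette=0,window=44,land=44,well=10,tablet=0,mug=0,brush=0,filter_tray=0,cylinder_filter=0)
ps={}
for c in('scene','top'):
    p=vision.camera(c); save(p,c); ps[c]=p
    print(c,p['eye'])
    for l in H:
        print(l,[(round(m['score'],2),np.array(m['centre']),at(p,m['centre'],H[l])) for m in mark_of(p,l)[:3]])
cv2.imwrite('pics/both.png',cv2.resize(np.vstack([ps['scene']['pixels'],ps['top']['pixels']])[:,:,::-1],None,fx=.62,fy=.62,interpolation=cv2.INTER_AREA))
s=r.read_state();print(s['t'],np.array(s['tool_rot']),s['contact_force'])
E
python3 a.py
```

```text
scene [1217.5  241.4  883.3]
cassette [(0.98, array([234.2, 192.7]), array([ 246.7, -259.6,    0. ])), (0.86, array([488.3, 247.4]), array([291.1, 444.3,   0. ])), (0.82, array([381.6, 239.2]), array([328.4, 179.4,   0. ]))]
window [(0.86, array([231.7, 183.9]), array([ 261.1, -255.3,   44. ])), (0.81, array([388.9, 236.2]), array([357.9, 198.2,  44. ])), (0.68, array([504.8, 240.3]), array([302.8, 472.2,  44. ]))]
land [(0.96, array([226.2, 181.2]), array([ 253.7, -274.6,   44. ])), (0.82, array([379.5, 226.8]), array([330.3, 170.2,  44. ])), (0.7, array([493.1, 234.7]), array([289.7, 444.9,  44. ]))]
well [(0.92, array([298.3, 287.7]), array([544.4,  17.8,  10. ])), (0.73, array([240.4, 200.6]), array([ 285.5, -224.7,   10. ])), (0.69, array([397.7, 252.6]), array([375.1, 226.3,  10. ]))]
tablet [(0.76, array([382.7, 306.2]), array([540.7, 216.4,   0. ]))]
mug [(0.58, array([145.6, 228.2]), array([ 442.4, -433.5,    0. ]))]
brush [(0.86, array([113. , 278.5]), array([ 619.4, -423.5,    0. ])), (0.41, array([383.5, 306.9]), array([542.2, 218.4,   0. ]))]
filter_tray [(0.81, array([4
[... 654 characters left out ...]
  44. ])), (0.65, array([441.6, 329.2]), array([ 249.8, -267.9,   44. ]))]
well [(0.87, array([120.6, 290.4]), array([319.9, 509.5,  10. ])), (0.84, array([235.9, 274.7]), array([366. , 228.1,  10. ])), (0.6, array([417.8, 319.5]), array([ 268.7, -217.9,   10. ]))]
tablet [(0.71, array([244.3, 201.7]), array([548.1, 216.4,   0. ]))]
mug [(0.81, array([501.7, 245.5]), array([ 455.1, -428.5,    0. ]))]
brush [(0.91, array([497.8, 176. ]), array([ 631.1, -420.3,    0. ]))]
filter_tray [(0.8, array([148. , 183.3]), array([588.8, 461. ,   0. ]))]
cylinder_filter [(0.7, array([137.7, 197.6]), array([551.8, 484.8,   0. ]))]
1.0 [[ 1.   0.3  0. ]
 [ 0.3 -1.   0. ]
 [ 0.  -0.  -1. ]] [-0.1 -0.4 -0.1]
```

View pics/both.png

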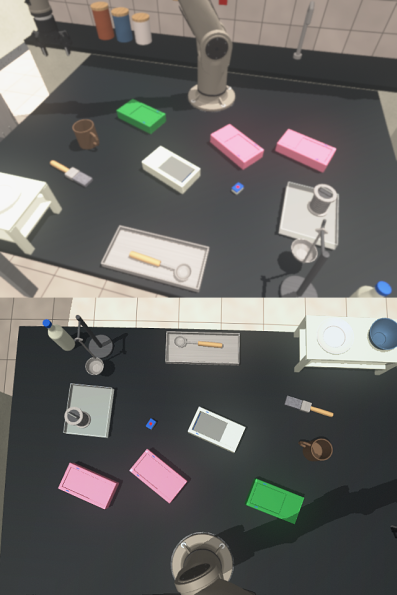

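The white cassette is at about px (347,213) in the top view, hood end to the right and cover to the left. The tablet is at (244,202). The pink and green boxes are look-alikes. I'll fit the poses next.

```bash
cat >> h.py <<'E'
from scipy.optimize import minimize
def hullmask(p,box,q):
    c,s=np.cos(q[2]),np.sin(q[2]); L,W,Hh=box
    X=np.array([[c*x-s*y+q[0],s*x+c*y+q[1],z] for x in(-L/2,L/2) for y in(-W/2,W/2) for z in(0,Hh)])
    k=cv2.convexHull(proj(p,X).astype(np.float32)); m=np.zeros((480*4,640*4),np.uint8)
    cv2.fillPoly(m,[np.round((k+.5)*4-.5).astype(int)],1); return cv2.resize(m.astype(np.float32),(640,480),interpolation=cv2.INTER_AREA)
def fit(views,box,q0):
    def cost(v):
        q=[v[0],v[1],v[2]/50]; return -np.mean([np.minimum(a:=hullmask(p,box,q),m).sum()/np.maximum(a,m).sum() for p,m in views])
    best=None
    for d in(-.3,0,.3):
        q=np.array([q0[0],q0[1],(q0[2]+d)*50])
        o=minimize(cost,q,method='Nelder-Mead',options=dict(initial_simplex=np.vstack([q,q+[8,0,0],q+[0,8,0],q+[0,0,8]]),xatol=.05,fatol=1e-5))
        if best is None or o.fun<best.fun: best=o
    return best.x[0],best.x[1],np.degrees(best.x[2]/50),-best.fun
def seg(p,label,near,z):
    uv=proj(p,[*near,z])[0]; L=silhouettes(p,label)
    if not L: return None
    b=min(L,key=lambda m:np.hypot(*(np.array(m['centre'])-uv))); return b['pixels'].astype(np.float32)
E
cat > b.py <<'E'
from h import *
P=[vision.camera('top'),vision.camera('scene')]
for lab,box,q0,z in(('cassette',(200,108,44),(518,-39,1.0),22),('tablet',(38,26,18),(546,217,0.8),9)):
    V=[(p,seg(p,lab,q0[:2],z)) for p in P]
    for p,m in V: print(lab,None if m is None else m.sum())
    print('joint',np.round(fit(V,box,q0),2)); print('each',[np.round(fit([v],box,q0),2) for v in V])
t=[p['pixels'][a:b,c:d] for p,a,b,c,d in((P[0],165,265,220,420),(P[1],225,325,210,410))]
cv2.imwrite('pics/crop.png',cv2.resize(np.vstack(t)[:,:,::-1],None,fx=3,fy=3,interpolation=cv2.INTER_CUBIC))
E
python3 b.py
```

```text
cassette 3749.0
cassette 3980.0
joint [521.71 -44.12  67.04   0.97]
each [array([522.07, -42.73,  67.19,   0.97]), array([520.8 , -45.96,  67.02,   0.98])]
tablet 164.0
tablet 233.0
joint [539.27 216.51 148.44   0.84]
each [array([540.51, 217.85, -31.44,   0.85]), array([537.95, 215.24, 151.05,   0.91])]
```

View pics/crop.png

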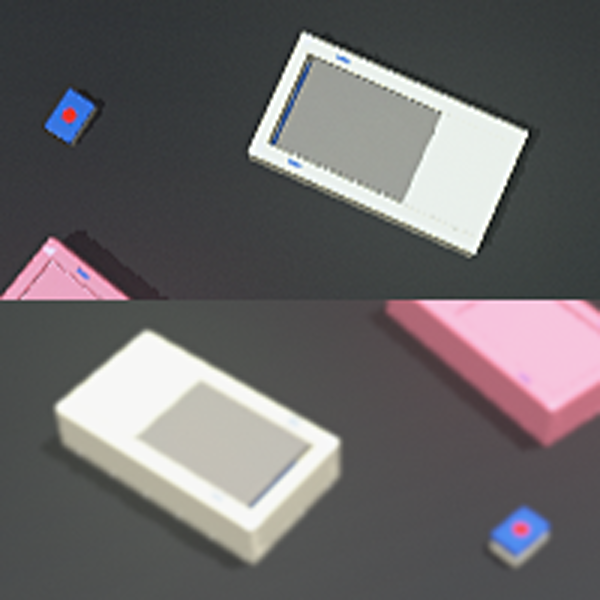

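```bash
cat > g.py <<'E'
import sys
from h import *
# usage: g.py x y z yawdeg : tool shift and turn to reach
x,y,z,yaw=map(float,sys.argv[1:5]); s=r.read_state(); R=np.array(s['tool_rot']); c=np.degrees(np.arctan2(R[1,0],R[0,0]))
d=(yaw-c+90)%180-90
print('t',round(s['t'],2),'tcp',np.round(s['tcp_pos'],1),'yaw',round(c,2),'F',np.round(s['contact_force'],2),'j7',round(s['qpos'][6],1),'shift',np.round(tool(np.array([x,y,z])-s['tcp_pos']),1),'turn',round(-np.radians(d),3))
E
python3 g.py 541 2 180 67
```

```text
t 1.3 tcp [ 204.5 -643.3  242.3] yaw 17.63 F [ 0.65 -0.51 -0.33] j7 -4.8 shift [ 516.2 -513.    62.3] turn -0.862
```

move_arm --pt "14 -14 0 -0.05" --pt "42 -42 0 -0.16" --pt "70 -70 0 -0.27" --pt "98 -98 0 -0.38" --pt "126 -126 0 -0.5" --pt "154 -153 0 -0.61" --pt "182 -181 0 -0.72" --pt "210 -209 0 -0.83" --claw 0

```text
t: 1.97
tcp_pos: [341.9, -378.8, 242.6]
tool_rot: [[0.415, 0.91, 0.0], [0.91, -0.415, -0.001], [-0.001, 0.001, -1.0]]
contact_force: [1.8, -0.6, 0.6]
finger_gap: -0.1
```

```bash
python3 g.py 541 2 180 67
```

```text
t 1.97 tcp [ 341.9 -378.8  242.6] yaw 65.49 F [ 1.8  -0.6   0.63] j7 12.7 shift [429.2  23.2  62.4] turn -0.026
```

move_arm --pt "38 2 0 -0.02" --pt "76 4 0 -0.02" --pt "114 6 0 -0.02" --pt "152 8 0 -0.02" --pt "190 10 0 -0.02" --pt "228 12 10 -0.02" --pt "266 14 20 -0.02" --pt "304 16 30 -0.02"

```text
t: 2.63
tcp_pos: [484.2, -109.7, 212.5]
tool_rot: [[0.402, 0.916, 0.001], [0.916, -0.402, -0.001], [0.0, 0.002, -1.0]]
contact_force: [0.5, -0.2, 0.2]
finger_gap: -0.0
```

move_arm --pt "30 1 8 0" --pt "60 3 16 0" --pt "85 5 24 0" --pt "95 5 28 0" --pt "95 5 28 0" --pt "95 5 28 0"

```text
t: 3.13
tcp_pos: [525.7, -26.9, 184.2]
tool_rot: [[0.401, 0.916, -0.001], [0.916, -0.401, -0.001], [-0.001, -0.001, -1.0]]
contact_force: [1.0, -0.4, 0.1]
finger_gap: 0.2
```

```bash
python3 g.py 541 2 180 67; cat > w.py <<'E'
from h import *
import sys
np.set_printoptions(precision=1,suppress=True)
p=vision.camera('wrist'); save(p,sys.argv[1]); print('eye',p['eye'])
for l,z in dict(cassette=0,window=44,land=44,well=10,tablet=0).items():
    print(l,[(round(m['score'],2),np.array(m['centre']),at(p,m['centre'],z)) for m in mark_of(p,l)[:2]])
E
python3 w.py w1
```

```text
t 3.13 tcp [525.7 -26.9 184.2] yaw 66.35 F [ 1.02 -0.41  0.09] j7 -38.2 shift [32.7  2.4  4.1] turn -0.011
eye [553.8  40.  315.2]
cassette [(0.59, array([323.4, 232.3]), array([520. , -41.5,   0. ]))]
window [(0.77, array([323.6, 210.4]), array([531.2, -15.5,  44. ])), (0.73, array([324.4, 232.1]), array([525.4, -30.3,  44. ]))]
land [(0.67, array([324.4, 244.9]), array([521.6, -39.1,  44. ]))]
well [(0.9, array([324. , 154.7]), array([546.1,  17.3,  10. ]))]
tablet []
```

View pics/w1.png

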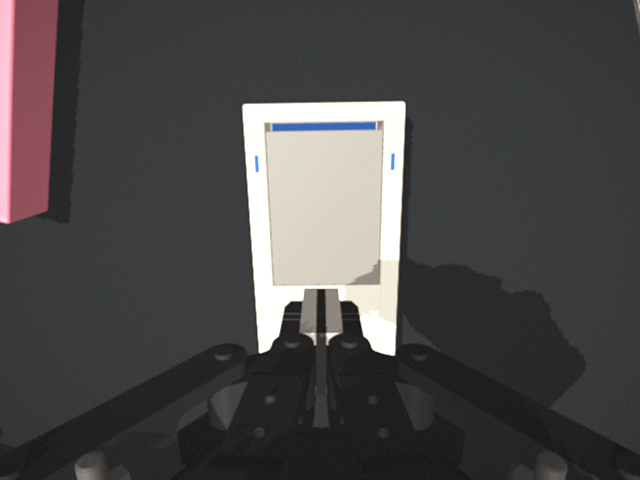

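The view shows the frame's front corners at (243,103) and (405,101). The hood edge is at row 286 and the cover's front edge at row 131. I'll back-project these.

```bash
python3 - <<'E'
from h import *
p=vision.camera('wrist')
a,b=at(p,(243,103),44)[:2],at(p,(405,102),44)[:2]; c,d=at(p,(271,286.5),44)[:2],at(p,(382,286.5),44)[:2]
e,f=at(p,(264.5,122),44)[:2],at(p,(384,122),44)[:2]
print(a,b,np.hypot(*(a-b)),np.hypot(*(e-f)),np.hypot(*(c-d)),np.hypot(*((e+f)/2-(c+d)/2)))
m1,m2,m3=(a+b)/2,(c+d)/2,(e+f)/2
print('front',m1,'hood',m2,'winfront',m3)
u=m1-m2; print('yaw',np.degrees(np.arctan2(u[1],u[0])),'yaw from width',np.degrees(np.arctan2(*(a-b)[::-1]))-90)
u/=np.hypot(*u); print('origin', m1-100*u, m2+30*u, m3-88*u)
n=np.array([-u[1],u[0]])
g=at(p,(324,131),41)[:2]; print('cover front x',(g-(m1-100*u))@u)
print(proj(p,[[*r.read_state()['tcp_pos']]]))
E
python3 g.py 541 2 100 67
```

```text
[512.16473613  71.16270835] [609.85154208  28.74593229] 106.4983330759196 79.55851251819377 83.28635474838981 118.48610792853512
front [561.00813911  49.95432032] hood [510.20370139 -70.62159558] winfront [556.21381125  38.56644206]
yaw 67.15196569422096 yaw from width 66.52893945779022
origin [522.17930907 -42.19947481] [521.8523504  -42.97545704] [522.04444081 -42.52889766]
cover front x 81.76323855722134
[[324.21788583 324.1658508 ]]
t 3.48 tcp [526.  -27.4 184.6] yaw 66.24 F [-0.55  1.28 -0.37] j7 -38.3 shift [32.9  1.8 84.6] turn -0.013
```

move_arm --pt "15 1 30 -0.013" --pt "30 1 60 -0.013" --pt "33 1 95 -0.013" --pt "33 1 110 -0.013" --pt "33 1 120 -0.013" --pt "33 1 124 -0.013" --pt "33 1 124 -0.013" --pt "33 1 124 -0.013"

```text
t: 4.15
tcp_pos: [541.1, 3.3, 61.3]
tool_rot: [[0.39, 0.921, 0.002], [0.921, -0.39, -0.0], [0.001, 0.002, -1.0]]
contact_force: [0.1, -0.2, 0.1]
finger_gap: -0.3
```

```bash
python3 g.py 541.5 3.5 56.5 67
```

```text
t 4.15 tcp [541.1   3.3  61.3] yaw 67.04 F [ 0.07 -0.24  0.13] j7 -47.5 shift [0.4 0.3 4.8] turn 0.001
```

move_arm --pt "0 0 2 0" --pt "0 0 4 0" --pt "0 0 5 0" --pt "0 0 5 0" --pt "0 0 5 0"

```text
t: 4.57
tcp_pos: [540.4, 3.5, 55.5]
tool_rot: [[0.39, 0.921, 0.0], [0.921, -0.39, -0.0], [0.0, 0.0, -1.0]]
contact_force: [0.1, -0.8, 0.7]
finger_gap: 0.3
```

move_arm --pt "0 0 0.7 0" --pt "0 0 1.2 0" --pt "0 0 1.2 0" --pt "0 0 1.2 0"

```text
t: 4.9
tcp_pos: [540.2, 3.6, 54.0]
tool_rot: [[0.389, 0.921, -0.0], [0.921, -0.389, -0.0], [-0.0, -0.0, -1.0]]
contact_force: [-1.0, 0.2, 0.7]
finger_gap: -0.1
```

move_arm --pt "0 0 0.6 0" --pt "0 0 1 0" --pt "0 0 1 0" --pt "0 0 1 0"

```text
t: 5.23
tcp_pos: [540.3, 3.6, 53.1]
tool_rot: [[0.389, 0.921, -0.0], [0.921, -0.389, 0.0], [-0.0, -0.0, -1.0]]
contact_force: [-0.3, 0.4, -0.6]
finger_gap: -0.2
```

move_arm --pt "0 0 0.6 0" --pt "0 0 1.2 0" --pt "0 0 1.2 0" --pt "0 0 1.2 0"

```text
t: 5.57
tcp_pos: [540.5, 3.8, 52.2]
tool_rot: [[0.389, 0.921, 0.001], [0.921, -0.389, 0.0], [0.0, 0.0, -1.0]]
contact_force: [-0.9, 0.4, 3.5]
finger_gap: 0.0
```

move_arm --pt "0 0 0.4 0" --pt "0 0 0.7 0" --pt "0 0 0.7 0" --pt "0 0 0.7 0"

```text
t: 5.9
tcp_pos: [540.7, 3.9, 51.6]
tool_rot: [[0.389, 0.921, 0.001], [0.921, -0.389, 0.0], [0.001, 0.001, -1.0]]
contact_force: [-1.2, 0.6, 6.4]
finger_gap: -0.1
```

```bash
python3 g.py 541.5 3.5 50 67
```

```text
t 5.9 tcp [540.7   3.9  51.6] yaw 67.09 F [-1.18  0.65  6.37] j7 -48.0 shift [-0.1  0.9  1.6] turn 0.002
```

move_arm --pt "0 0 0.4 0" --pt "0 0 0.8 0" --pt "0 0 0.8 0" --pt "0 0 0.8 0"

```text
t: 6.23
tcp_pos: [540.8, 4.0, 51.1]
tool_rot: [[0.389, 0.921, 0.001], [0.921, -0.389, 0.0], [0.001, 0.001, -1.0]]
contact_force: [-2.0, 0.8, 8.1]
finger_gap: 0.2
```

move_arm --pt "0 0 0.4 0" --pt "0 0 0.8 0" --pt "0 0 1.2 0" --pt "0 0 1.2 0" --pt "0 0 1.2 0"

```text
t: 6.65
tcp_pos: [541.1, 4.2, 50.2]
tool_rot: [[0.389, 0.921, 0.002], [0.921, -0.389, 0.0], [0.001, 0.001, -1.0]]
contact_force: [-1.7, 1.0, 12.3]
finger_gap: 0.1
```

move_arm --pt "-2 0 0.2 0" --pt "-5 0 0.2 0" --pt "-9 0 0.2 0" --pt "-13 0 0.2 0" --pt "-16 0 0.2 0" --pt "-16 0 0.2 0"

```text
t: 7.15
tcp_pos: [535.6, -9.2, 50.5]
tool_rot: [[0.388, 0.921, 0.004], [0.921, -0.388, 0.002], [0.004, 0.002, -1.0]]
contact_force: [-1.2, 4.7, 12.3]
finger_gap: -0.2
```

```bash
cat > x.py <<'E'
import sys
from h import *
O=np.array([522,-42.5]);u=np.array([np.cos(np.radians(67)),np.sin(np.radians(67))]);n=np.array([-u[1],u[0]])
s=r.read_state();d=np.array(s['tcp_pos'])[:2]-O;F=np.array(s['contact_force'])
print('t',round(s['t'],2),'cass x,y,z',np.round([d@u,d@n,s['tcp_pos'][2]],1),'F xyz',np.round([F[:2]@u,F[:2]@n,F[2]],1))
if len(sys.argv)>1:
    p=vision.camera('wrist')
    cv2.imwrite('pics/'+sys.argv[1]+'.png',p['pixels'][:,:,::-1])
    for X in(88,82,60,50,40,32): print(X,np.round(proj(p,[*(O+u*X),42])[0],0), p['pixels'][tuple(np.round(proj(p,[*(O+u*X+n*25),42])[0]).astype(int)[::-1])])
E
python3 x.py d1
```

```text
t 7.15 cass x,y,z [36.   0.5 50.5] F xyz [ 3.8  2.9 12.3]
88 [326. 182.] [ 39  72 133]
82 [326. 199.] [ 59 104 186]
60 [326. 257.] [158 151 142]
50 [326. 281.] [154 149 138]
40 [326. 305.] [152 146 136]
32 [325. 323.] [155 150 141]
```

View pics/d1.png

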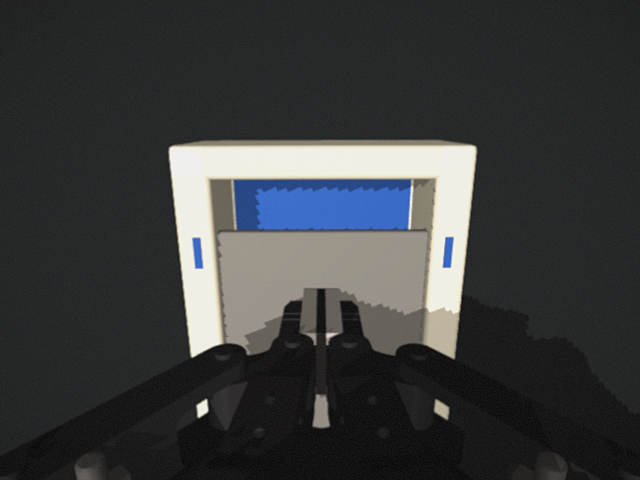

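The cover moved with the finger: its edge is at row 230, x≈70 mm. Keep dragging.

move_arm --pt "-4 0 0 0" --pt "-9 0 0 0" --pt "-14 0 0 0" --pt "-19 0 0 0" --pt "-23 0 0 0" --pt "-26 0 0 0" --pt "-26 0 0 0"

```text
t: 7.78
tcp_pos: [525.4, -33.4, 50.4]
tool_rot: [[0.389, 0.921, 0.003], [0.921, -0.389, 0.002], [0.003, 0.002, -1.0]]
contact_force: [-1.7, 5.3, 12.2]
finger_gap: -0.0
```

```bash
python3 x.py d2
```

```text
t 7.78 cass x,y,z [ 9.7  0.4 50.4] F xyz [ 4.2  3.7 12.2]
88 [326. 105.] [132 124 107]
82 [326. 123.] [ 36  69 131]
60 [326. 187.] [ 58 101 182]
50 [326. 215.] [ 62 111 203]
40 [326. 241.] [156 148 139]
32 [326. 261.] [155 149 140]
```

move_arm --pt "-3 0 0 0" --pt "-6 0 0 0" --pt "-9 0 0 0" --pt "-11 0 0 0" --pt "-12 0 0 0" --pt "-12 0 0 0"

```text
t: 8.33
tcp_pos: [521.4, -43.0, 50.6]
tool_rot: [[0.387, 0.922, 0.005], [0.922, -0.387, 0.003], [0.005, 0.003, -1.0]]
contact_force: [-1.1, 8.6, 13.0]
finger_gap: 0.0
```

```bash
python3 x.py d3; python3 - <<'E'
import cv2
a=cv2.imread('pics/d3.png'); cv2.imwrite('pics/d3c.png',a[80:330,150:500])
E
```

```text
t 8.33 cass x,y,z [-0.7  0.3 50.6] F xyz [ 7.4  4.3 13. ]
88 [327.  72.] [110 105  92]
82 [327.  91.] [ 37  72 129]
60 [326. 157.] [ 43  79 144]
50 [326. 186.] [ 48  87 158]
40 [326. 213.] [23 46 90]
32 [326. 234.] [160 156 144]
```

View pics/d3c.png

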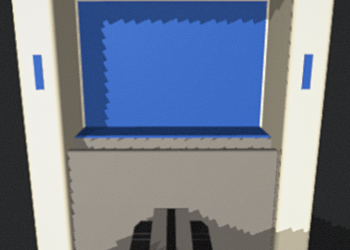

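The cover edge is at crop row 150, x≈33 mm. The force rose against the stop, so the cover is open. I'll lift and go to the tablet.

move_arm --pt "1 0 -4 0" --pt "1 0 -15 0" --pt "1 0 -40 0" --pt "10 -3 -75 -0.1" --pt "40 -14 -105 -0.22" --pt "78 -27 -120 -0.34" --pt "116 -40 -125 -0.46" --pt "150 -52 -125 -0.58" --claw 70 --force 25

```text
t: 9.05
tcp_pos: [530.7, 113.7, 176.7]
tool_rot: [[-0.183, 0.983, 0.004], [0.983, 0.183, 0.0], [-0.001, 0.004, -1.0]]
contact_force: [1.4, -0.2, -0.4]
finger_gap: 70.2
```

```bash
python3 g.py 539.3 216.5 175 -31.6
```

```text
t 9.05 tcp [530.7 113.7 176.7] yaw 100.56 F [ 1.39 -0.18 -0.45] j7 -24.5 shift [99.5 27.2  1.7] turn -0.835
```

move_arm --pt "25 7 0 -0.12" --pt "50 14 0 -0.24" --pt "75 20 0 -0.36" --pt "93 25 0 -0.48" --pt "93 25 0 -0.6" --pt "93 25 0 -0.72" --pt "93 25 0 -0.81" --pt "93 25 0 -0.81"

```text
t: 9.72
tcp_pos: [537.5, 207.4, 173.8]
tool_rot: [[-0.837, 0.547, -0.001], [0.547, 0.837, -0.001], [0.0, -0.001, -1.0]]
contact_force: [-0.3, 0.3, 0.3]
finger_gap: 69.8
```

```bash
python3 g.py 539.3 216.5 175 -31.6; python3 - <<'E'
from h import *
p=vision.camera('wrist'); save(p,'t1')
m=silhouettes(p,'tablet'); print([(round(a['score'],2),np.round(a['centre'])) for a in m]); 
if m: print(np.round(fit([(p,m[0]['pixels'].astype(np.float32))],(38,26,18),(539,216.5,2.59)),2))
print([(round(a['score'],2),np.round(at(p,a['centre'],0),1)) for a in mark_of(p,'tablet')])
E
```

```text
t 9.72 tcp [537.5 207.4 173.8] yaw 146.87 F [-0.35  0.35  0.27] j7 6.9 shift [ 3.5  8.6 -1.2] turn -0.027
[(0.57, array([337., 216.]))]
[539.9  219.56 149.59   0.96]
[(0.64, array([541.2, 219.9,   0. ]))]
```

View pics/t1.png

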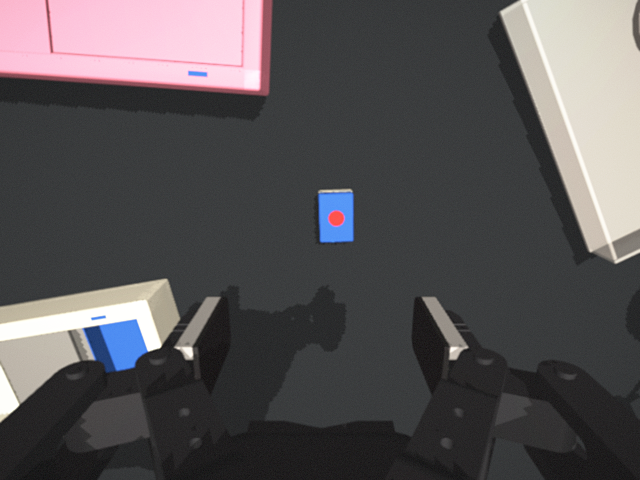

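The tablet at px (337,216) is aligned with the tool, and the cassette's well still shows open. Descend and grasp.

move_arm --pt "4 11 35 -0.035" --pt "4.5 11.5 70 -0.035" --pt "4.5 11.5 105 -0.035" --pt "4.5 11.5 125 -0.035" --pt "4.5 11.5 135 -0.035" --pt "4.5 11.5 140 -0.035" --pt "4.5 11.5 140 -0.035" --pt "4.5 11.5 140 -0.035" --claw 55

```text
t: 10.53
tcp_pos: [541.1, 220.8, 35.3]
tool_rot: [[-0.854, 0.52, 0.002], [0.52, 0.854, 0.001], [-0.001, 0.002, -1.0]]
contact_force: [1.2, -0.1, -0.1]
finger_gap: 55.1
```

```bash
python3 g.py 540 219.5 14 149
```

```text
t 10.53 tcp [541.1 220.8  35.3] yaw 148.69 F [ 1.16 -0.15 -0.07] j7 -0.7 shift [ 0.3 -1.7 21.3] turn -0.005
```

move_arm --pt "0 -1.5 10 0" --pt "0 -1.5 16 0" --pt "0 -1.5 20 0" --pt "0 -1.5 21 0" --pt "0 -1.5 21 0" --pt "0 -1.5 21 0"

```text
t: 11.03
tcp_pos: [539.5, 219.1, 13.1]
tool_rot: [[-0.855, 0.519, 0.0], [0.519, 0.855, 0.0], [0.0, 0.0, -1.0]]
contact_force: [0.1, -0.1, 0.6]
finger_gap: 54.8
```

move_arm --pt "0 0 0 0" --pt "0 0 0 0" --pt "0 0 0 0" --pt "0 0 0 0" --pt "0 0 0 0" --pt "0 0 0 0" --pt "0 0 0 0" --pt "0 0 0 0" --claw 15 --force 25

```text
t: 11.7
tcp_pos: [539.7, 219.2, 13.3]
tool_rot: [[-0.855, 0.519, 0.001], [0.519, 0.855, 0.0], [-0.0, 0.0, -1.0]]
contact_force: [-1.0, -0.2, 5.8]
finger_gap: 25.3
```

move_arm --pt "0 0 -20 0" --pt "0 0 -55 0" --pt "-5 -8 -85 0.1" --pt "-20 -31 -105 0.22" --pt "-40 -62 -110 0.34" --pt "-60 -93 -110 0.46" --pt "-80 -124 -110 0.58" --pt "-100 -155 -110 0.7"

```text
t: 12.37
tcp_pos: [544.0, 32.7, 123.0]
tool_rot: [[-0.314, 0.95, -0.0], [0.95, 0.314, -0.0], [-0.0, -0.0, -1.0]]
contact_force: [1.0, -0.6, -0.1]
finger_gap: 25.2
```

```bash
python3 g.py 545.8 13.7 123 67
```

```text
t 12.37 tcp [544.   32.7 123. ] yaw 108.28 F [ 1.05 -0.64 -0.05] j7 -11.7 shift [-18.6  -4.3   0. ] turn 0.721
```

move_arm --pt "-10 -3 0 0.12" --pt "-16 -4 0 0.24" --pt "-16 -4 0 0.36" --pt "-16 -4 0 0.48" --pt "-16 -4 0 0.6" --pt "-16 -4 0 0.71" --pt "-16 -4 0 0.71" --pt "-16 -4 0 0.71"

```text
t: 13.03
tcp_pos: [545.5, 18.2, 122.7]
tool_rot: [[0.372, 0.928, -0.001], [0.928, -0.372, -0.0], [-0.001, -0.0, -1.0]]
contact_force: [-0.1, -0.3, -0.4]
finger_gap: 25.4
```

```bash
python3 g.py 545.8 13.7 60 67; python3 x.py p1
```

```text
t 13.03 tcp [545.5  18.2 122.7] yaw 68.15 F [-0.09 -0.27 -0.36] j7 -45.1 shift [-4.   2.  62.7] turn 0.02
t 13.03 cass x,y,z [ 65.    2.1 122.7] F xyz [-0.3 -0.  -0.4]
88 [328. 216.] [ 81 143 244]
82 [328. 226.] [113 194 255]
60 [327. 263.] [108 189 255]
50 [326. 279.] [105 184 255]
40 [326. 295.] [68 65 66]
32 [326. 308.] [39 44 55]
```

View pics/p1.png

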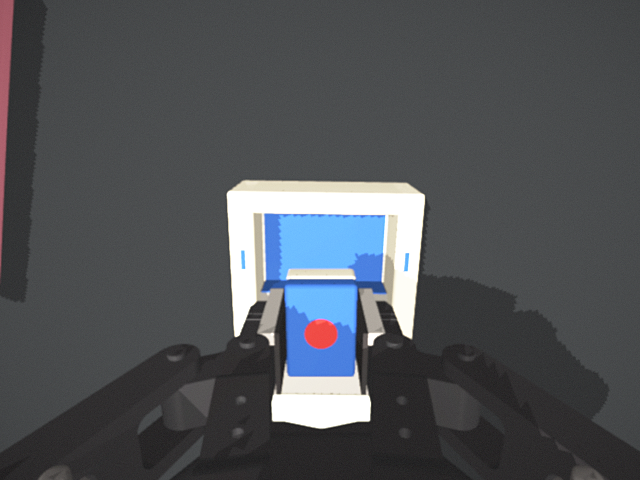

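The tablet is held straight. The well is clear and the cover still open. Descend.

move_arm --pt "-4 2 15 0.02" --pt "-4 2 35 0.02" --pt "-4 2 50 0.02" --pt "-4 2 58 0.02" --pt "-4 2 60 0.02" --pt "-4 2 60 0.02"

```text
t: 13.58
tcp_pos: [545.9, 13.8, 62.6]
tool_rot: [[0.393, 0.92, -0.001], [0.92, -0.393, 0.0], [-0.0, -0.001, -1.0]]
contact_force: [-0.1, 0.1, -0.3]
finger_gap: 25.5
```

```bash
python3 g.py 545.8 13.7 25 67; python3 x.py
```

```text
t 13.58 tcp [545.9  13.8  62.6] yaw 66.87 F [-0.13  0.08 -0.28] j7 -48.9 shift [-0.1  0.  37.6] turn -0.002
t 13.58 cass x,y,z [61.2  0.  62.6] F xyz [ 0.   0.1 -0.3]
```

move_arm --pt "0 0 7 0" --pt "0 0 15 0" --pt "0 0 23 0" --pt "0 0 30 0" --pt "0 0 34 0" --pt "0 0 36 0" --pt "0 0 36.5 0" --pt "0 0 36.5 0"

```text
t: 14.25
tcp_pos: [546.2, 13.8, 26.4]
tool_rot: [[0.394, 0.919, -0.0], [0.919, -0.394, 0.0], [-0.0, -0.0, -1.0]]
contact_force: [-0.5, 0.6, -0.4]
finger_gap: 25.5
```

```bash
python3 x.py
```

```text
t 14.25 cass x,y,z [61.3 -0.3 26.4] F xyz [ 0.3  0.7 -0.4]
```

move_arm --pt "0 0 1 0" --pt "0 0 2 0" --pt "0 0 2 0"

```text
t: 14.5
tcp_pos: [546.3, 13.7, 24.6]
tool_rot: [[0.394, 0.919, 0.0], [0.919, -0.394, -0.0], [0.0, 0.0, -1.0]]
contact_force: [-0.6, 0.7, -1.0]
finger_gap: 25.0
```

move_arm --pt "0 0 0 0" --pt "0 0 0 0" --pt "0 0 0 0" --pt "0 0 0 0" --pt "0 0 0 0" --claw 38

```text
t: 14.92
tcp_pos: [546.2, 13.7, 24.6]
tool_rot: [[0.394, 0.919, 0.0], [0.919, -0.394, -0.0], [0.0, 0.0, -1.0]]
contact_force: [0.0, 0.9, -0.1]
finger_gap: 38.1
```

move_arm --pt "0 0 -8 0" --pt "0 0 -20 0" --pt "0 0 -40 0" --pt "0 0 -60 0" --pt "0 0 -80 0" --pt "0 0 -90 0" --pt "0 0 -90 0"

```text
t: 15.5
tcp_pos: [548.1, 14.0, 117.7]
tool_rot: [[0.394, 0.919, 0.005], [0.919, -0.394, 0.0], [0.002, 0.005, -1.0]]
contact_force: [-0.5, 1.0, -0.6]
finger_gap: 38.0
```

```bash
python3 x.py p2
```

```text
t 15.5 cass x,y,z [ 62.2  -1.9 117.7] F xyz [ 0.8  0.8 -0.6]
88 [319. 213.] [ 85 154 252]
82 [319. 224.] [105 181 254]
60 [319. 262.] [105 182 255]
50 [319. 278.] [102 178 255]
40 [319. 295.] [243 238 227]
32 [319. 307.] [240 235 225]
```

View pics/p2.png

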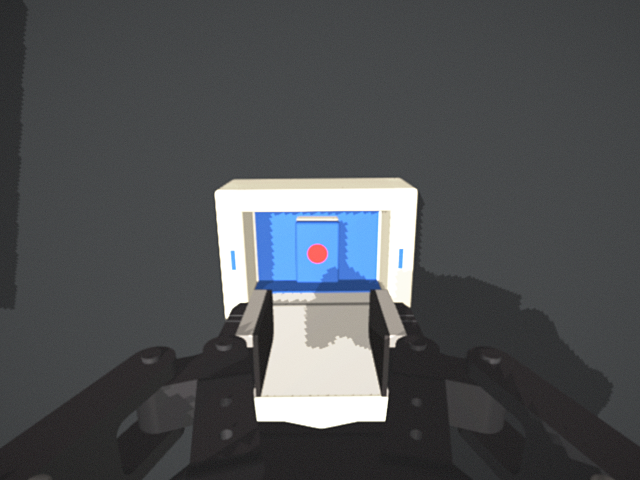

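The tablet lies flat in the well with its dot at px (317,254). Close the fingers and go over the cover at x≈-2.

move_arm --pt "-20 -2 0 0" --pt "-45 -2 0 0" --pt "-64 -2 10 0" --pt "-64 -2 25 0" --pt "-64 -2 40 0" --pt "-64 -2 50 0" --pt "-64 -2 54 0" --pt "-64 -2 54 0" --claw 0

```text
t: 16.22
tcp_pos: [518.1, -43.9, 59.1]
tool_rot: [[0.393, 0.919, -0.003], [0.919, -0.393, 0.0], [-0.001, -0.003, -1.0]]
contact_force: [-0.2, 0.1, 0.2]
finger_gap: 0.4
```

move_arm --pt "0 0 0 0" --pt "0 0 0 0" --pt "0 0 0 0"

```text
t: 16.47
tcp_pos: [519.7, -44.1, 61.2]
tool_rot: [[0.394, 0.919, 0.001], [0.919, -0.394, -0.0], [0.0, 0.001, -1.0]]
contact_force: [0.4, 1.0, -0.2]
finger_gap: -0.2
```

```bash
python3 x.py
```

```text
t 16.47 cass x,y,z [-2.4  1.5 61.2] F xyz [ 1.  -0.  -0.2]
```

move_arm --pt "0 1 2 0" --pt "0 1 4 0" --pt "0 1 6 0" --pt "0 1 7 0" --pt "0 1 7 0" --pt "0 1 7 0"

```text
t: 16.97
tcp_pos: [520.0, -44.7, 53.4]
tool_rot: [[0.394, 0.919, -0.0], [0.919, -0.394, 0.0], [-0.0, -0.0, -1.0]]
contact_force: [0.0, 0.1, -0.0]
finger_gap: 0.2
```

move_arm --pt "0 0 0.6 0" --pt "0 0 1.2 0" --pt "0 0 1.5 0" --pt "0 0 1.5 0" --pt "0 0 1.5 0"

```text
t: 17.38
tcp_pos: [520.3, -44.6, 52.3]
tool_rot: [[0.394, 0.919, 0.001], [0.919, -0.394, 0.0], [0.0, 0.0, -1.0]]
contact_force: [-0.4, 1.6, 3.6]
finger_gap: 0.0
```

move_arm --pt "0 0 0.5 0" --pt "0 0 1 0" --pt "0 0 1 0" --pt "0 0 1 0"

```text
t: 17.72
tcp_pos: [520.5, -44.4, 51.5]
tool_rot: [[0.394, 0.919, 0.001], [0.919, -0.394, 0.0], [0.0, 0.001, -1.0]]
contact_force: [-0.6, 1.4, 6.6]
finger_gap: 0.0
```

move_arm --pt "0 0 0.5 0" --pt "0 0 1 0" --pt "0 0 1.5 0" --pt "0 0 1.5 0" --pt "0 0 1.5 0"

```text
t: 18.13
tcp_pos: [520.8, -44.2, 50.4]
tool_rot: [[0.394, 0.919, 0.001], [0.919, -0.394, 0.0], [0.001, 0.001, -1.0]]
contact_force: [-2.9, 1.2, 11.2]
finger_gap: -0.0
```

move_arm --pt "0 0 0.5 0" --pt "2 0 0.5 0" --pt "5 0 0.5 0" --pt "9 0 0.5 0" --pt "13 0 0.5 0" --pt "16 0 0.5 0" --pt "16 0 0.5 0"

```text
t: 18.72
tcp_pos: [526.2, -31.1, 49.8]
tool_rot: [[0.395, 0.919, -0.001], [0.919, -0.395, -0.002], [-0.002, 0.0, -1.0]]
contact_force: [-3.5, -1.9, 12.3]
finger_gap: -0.1
```

```bash
python3 x.py e1
```

```text
t 18.72 cass x,y,z [12.1  0.5 49.8] F xyz [-3.1  2.5 12.3]
88 [325. 112.] [163 154 138]
82 [325. 130.] [ 36  70 131]
60 [325. 194.] [ 59 104 190]
50 [326. 221.] [ 56 100 184]
40 [326. 247.] [154 147 137]
32 [326. 268.] [155 150 140]
```

move_arm --pt "4 0 0 0" --pt "9 0 0 0" --pt "14 0 0 0" --pt "19 0 0 0" --pt "23 0 0 0" --pt "25 0 0 0" --pt "25 0 0 0"

```text
t: 19.35
tcp_pos: [535.9, -8.1, 49.7]
tool_rot: [[0.395, 0.919, -0.001], [0.919, -0.395, -0.002], [-0.002, 0.0, -1.0]]
contact_force: [-4.9, -1.4, 13.0]
finger_gap: -0.1
```

```bash
python3 x.py e2
```

```text
t 19.35 cass x,y,z [37.1  0.6 49.7] F xyz [-3.2  3.9 13. ]
88 [326. 186.] [ 39  71 134]
82 [326. 202.] [ 45  78 144]
60 [326. 260.] [156 150 140]
50 [326. 285.] [154 148 138]
40 [326. 308.] [155 148 138]
32 [326. 327.] [109 105  97]
```

move_arm --pt "3 0 0 0" --pt "7 0 0 0" --pt "11 0 0 0" --pt "14 0 0 0" --pt "15 0 0 0" --pt "15 0 0 0"

```text
t: 19.9
tcp_pos: [541.7, 5.5, 49.6]
tool_rot: [[0.395, 0.919, -0.001], [0.919, -0.395, -0.002], [-0.003, -0.0, -1.0]]
contact_force: [-4.5, -2.5, 12.7]
finger_gap: 0.2
```

move_arm --pt "1 0 0 0" --pt "2 0 0 0" --pt "3 0 0 0" --pt "3 0 0 0"

```text
t: 20.23
tcp_pos: [542.8, 8.0, 49.6]
tool_rot: [[0.395, 0.919, -0.001], [0.919, -0.395, -0.003], [-0.003, -0.0, -1.0]]
contact_force: [-4.2, -3.4, 12.8]
finger_gap: 0.4
```

```bash
python3 x.py e3; python3 - <<'E'
import cv2
a=cv2.imread('pics/e3.png'); cv2.imwrite('pics/e3c.png',a[150:400,150:500])
E
```

```text
t 20.23 cass x,y,z [54.6  0.6 49.6] F xyz [-4.8  2.6 12.8]
88 [326. 233.] [158 151 140]
82 [326. 249.] [156 149 139]
60 [326. 303.] [156 151 142]
50 [326. 326.] [102 100  92]
40 [326. 348.] [105 100  94]
32 [326. 365.] [19 18 20]
```

View pics/e3c.png

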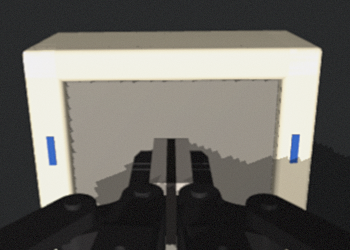

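No blue gap is left at the front. A little more, to make sure it is on the stop.

move_arm --pt "1 0 0 0" --pt "2 0 0 0" --pt "3 0 0 0" --pt "3 0 0 0"

```text
t: 20.62
tcp_pos: [543.3, 9.1, 49.3]
tool_rot: [[0.396, 0.918, -0.003], [0.918, -0.396, -0.004], [-0.005, -0.001, -1.0]]
contact_force: [-4.0, -6.8, 12.5]
finger_gap: -0.1
```

```bash
python3 x.py
```

```text
t 20.62 cass x,y,z [55.9  0.6 49.3] F xyz [-7.8  1.  12.5]
```

The force along x rose to 7.8 N and the finger stalled, so the cover is at the stop. Lift straight up.

move_arm --pt "-1 0 -3 0" --pt "-1 0 -12 0" --pt "-1 0 -35 0" --pt "-1 0 -65 0" --pt "-1 0 -95 0" --pt "-40 0 -120 0" --pt "-70 0 -130 0" --pt "-70 0 -130 0"

```text
t: 21.28
tcp_pos: [516.1, -58.7, 181.6]
tool_rot: [[0.401, 0.916, 0.002], [0.916, -0.401, -0.004], [-0.003, 0.004, -1.0]]
contact_force: [-0.3, -1.2, -0.4]
finger_gap: 0.1
```

move_arm --pt "0 0 0 0" --pt "0 0 0 0" --pt "0 0 0 0"

```text
t: 21.53
tcp_pos: [516.9, -50.8, 178.7]
tool_rot: [[0.393, 0.92, -0.0], [0.92, -0.393, 0.001], [0.001, -0.001, -1.0]]
contact_force: [-1.1, 0.0, 0.5]
finger_gap: 0.3
```

```bash
python3 x.py f1; python3 - <<'E'
import cv2
a=cv2.imread('pics/f1.png'); cv2.imwrite('pics/f1c.png',cv2.resize(a[60:310,200:450],None,fx=2.4,fy=2.4))
E
```

```text
t 21.53 cass x,y,z [ -9.6   1.4 178.7] F xyz [-0.4  1.   0.5]
88 [325.  82.] [161 154 144]
82 [325.  92.] [173 165 153]
60 [325. 127.] [169 162 151]
50 [325. 143.] [165 158 147]
40 [325. 158.] [165 158 148]
32 [325. 170.] [164 158 147]
```

View pics/f1c.png

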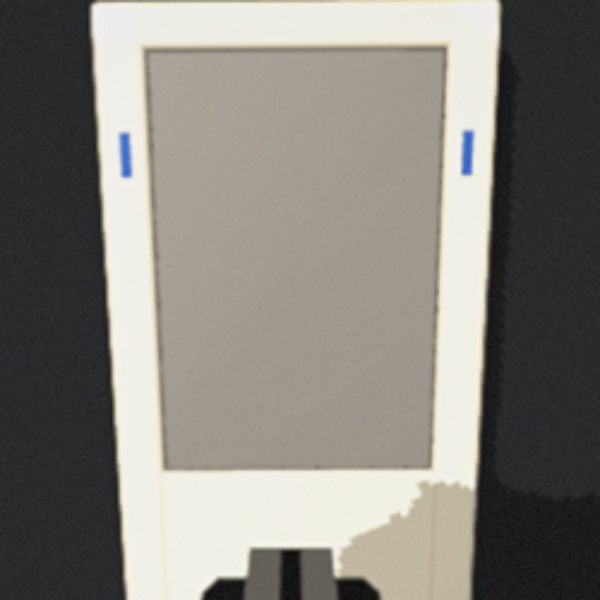

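The cover fills the window right up to the front edge, with no blue showing, and the arm is clear. I'm handing it in.

```bash
python3 -c "
from h import *
print(ticket.sign_off())"
```

```text
the job is handed in; nothing more can be done
None
```

The cassette is loaded and shut, and the job was handed in at about 21.5 s of the 67 s allowed.

- **Opening:** I dragged the cover open at about 12–13 N until it reached its stop, with its front edge at x ≈ 33 mm.
- **Tablet:** I laid it flat in the well at about x = 61 mm, y = 0. The wrist picture showed it released and lying flat.
- **Closing:** I dragged the cover shut until the finger stalled on the stop, with the force along the cover rising to about 8 N. The last wrist picture shows the cover filling the window with no gap.
- **Loads:** The highest force I read on the cassette was about 16 N in total. Forces were read only at the end of each move, so a brief higher peak would not have shown.
- **Other checks:** The arm ended clear at TCP height 179 mm with no contact force. I took no final picture of the bystanders, but the arm's path stayed away from them.

No check failed. The camera position estimates disagreed by about 3 mm, and I settled them with the wrist camera before contact.

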